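# Load the drying cassette and latch it in

## Task

Push the flat white drying cassette along the bench into the bay of the grey gas-drying unit until it is fully home against its stop, its rear end flush with the mouth; it has to go past a stiff seal at the end, but do not force it or lift or tip it. Then swing the upright latch bar beside the mouth down across the mouth to its stop, so that the cassette is locked in. Leave the beaker, the jar and the bottle where they stand.

Things in the scene. Friction and masses are not known exactly. Their poses are not given: they have to be found in the camera images.
- unit: Grey gas-drying unit, fixed; place and yaw vary. Origin: centre of the bay's mouth, on the bench. +x straight into the bay, +y to the fence side, z up. The bay has no floor (the bench is its floor), is 103 mm wide inside (y -51.5 to 51.5 mm), 50 mm high. Roof strips start at x=30 mm, top at z=56 mm, open window between. Instrument box behind: x=164 to 314 mm, 200 mm wide, 130 mm high
- fence_end (a point): Outer end of the steel fence, top edge of its inner face (unit frame x=-190, y=51.5, z=28 mm). The fence is the bay's +y wall carried on straight outside to this point, 8 mm thick: a cassette pressed flat against it is in line with the bay. The -y wall has no fence, only a lip flared outward by 4 mm over its first 14 mm
- back_stop (a point): Middle of the rigid stop at the back of the bay, unit frame x=140, y=0, z=24 mm. A rubber seal, 30 mm across, sticks out 12 mm from it towards the mouth: the cassette meets it while still standing out 12 mm; it resists with about 4 N all the way to the stop and stays where it is pushed
- cassette: Flat closed white plastic cassette, 140 mm long (x), 100 mm wide (y), 45 mm high, 0.3 to 0.55 kg, too wide to grasp; loose on the bench before the mouth, on the open side of the fence, turned up to 0.3 rad. Origin: centre of its underside. Its +x end goes in first. Home, its origin is 70 mm inside the mouth, side play 1.5 mm either way. Over 40 N against the unit damages it; 10 to 20 N does
- cassette_rear (a point): Centre of the cassette's rear face (the end to push), 70 mm behind its origin, 22.5 mm up. Flush with the mouth plane (unit x=0) when home
- latch (a joint): Hinge of the latch bar, rad: 0 upright (open), 1.571 lying across the mouth (closed, against a stop). It turns about the unit's x axis, from +z towards the unit's +y. Starts between 0 and 0.12. It stays where it is left; 2 to 3 N at the grip moves it. It cannot close if the cassette stands out by more than 4 mm
- latch_pivot (a point): Axis of the latch bar, in the unit's frame x=-9, y=-100, z=40 mm, on a bracket 50 mm high (y -60 to -108, x -1 to 29 mm). Steel bar, 10 mm thick along the unit's x (x -14 to -4 mm), 16 mm wide, reaching 140 mm from the axis. Upright its end is at z=180 mm; closed its top face is at z=48 mm and its end at y=40 mm
- latch_grip (a point): Middle of the bar's section, 110 mm from its axis, on the black grip sleeve (18 mm wide, 95 to 140 mm from the axis); moves with the bar
- beaker: Empty glass beaker, 76 mm diameter, 100 mm high, loose, beside the unit on its -y side; origin at the centre of its underside. To be left alone
- jar: Glass jar with white cap, 48 mm diameter, 60 mm high, loose, behind the fence; origin at the centre of its underside. To be left alone
- bottle: Amber glass bottle with black cap, 56 mm diameter, 90 mm high, loose, well in front of the mouth; origin at the centre of its underside. To be left alone
Not all that is in view belongs to the job. There is more than one size of the cassette; the job needs the middle-sized.

How it is judged:
On the way:
1. the cassette is fully home in the bay while the latch bar is still up (x of cassette in the frame of unit above 0.067 m and y of cassette in the frame of unit between -0.004 and 0.004 m and angle between the x axis of cassette and the x axis of unit, either way round below 0.05 rad and value of joint latch below 0.7 rad), for 0.1 s.
At the end, for the whole second after the job is handed in: The cassette lies still in the bay, its origin at least 67 mm inside the mouth (rear face flush to 3 mm), within 4 mm of the centre line and 0.05 rad of the bay's direction, and the latch bar lies across the mouth (joint above 1.45 rad) (x of cassette in the frame of unit above 0.067 m and y of cassette in the frame of unit between -0.004 and 0.004 m and angle between the x axis of cassette and the x axis of unit, either way round below 0.05 rad and angle between cassette's own z axis and vertical below 0.05 rad and value of joint latch above 1.45 rad and linear speed of cassette below 0.01 m/s); the robot touches nothing.
It fails at once if the cassette is forced: pressed against the unit with more than 40 N (contact force between cassette and unit above 40 N).
It fails at once if the cassette is tipped (over 0.25 rad) or lifted (over 25 mm) (angle between cassette's own z axis and vertical above 0.25 rad or height (world z) of cassette above 0.025 m).
It fails at once if the beaker, jar or bottle is shifted by more than 30 mm (distance of any of beaker, jar, bottle from where it was at the start of the episode above 0.03 m).
It also fails if it takes over 72 s, if anything falls off the work surface, if the arm or the gripper's body presses on something with over 40 N, if the wrist force passes 120 N, or if a joint passes its speed limit or range.

## Robot

A 6-joint arm with a two-finger parallel gripper is mounted at the origin on the work surface. World frame = base frame: x ahead of the robot, y to its left, z up, the work surface at z = 0. Lengths are in m, angles in rad, forces in N, time in s.
With the tool pointing down it reaches from about 0.375 to 0.9 m from the base axis. Payload 3.1 kg.
Tool frame: the origin (TCP) lies between the finger pads; the fingertips stand 8 mm ahead of it and the grasp point (between the pads) lies 11 mm behind it; z points along the fingers, y is the line along which they close (so a half turn about z gives the same grasp; the last joint's range is limited). The gripper opens to 87 mm and grips with 3 to 60 N. Pads are 19 mm wide; open, the fingers measure 117 mm over their backs; the gripper's body (75 mm by 190 mm) begins 51 mm behind the grasp point.
Start: joints at [1.161, 0.527, 1.433, -0, 1.181, -0.178], TCP at [0.144, 0.608, 0.231] pointing down, gripper open.
Joint ranges: [-3.08, 3.08], [-0.75, 2.2], [0.22, 2.44], [-1.43, 4.57], [0, 2.65], [-2.85, 2.85]. Speed limits (rad/s): [2.79, 2.79, 3.14, 3.14, 3.14, 3.14].

## Interface

Orientations are given as a unit quaternion [x, y, z, w].
In Python, from rig import robot gives the robot as it stands.
- The arm moves only by the tool move_arm, never from a script. Its argument "motion" is text: rows parted by semicolons, each of 5 numbers parted by spaces: the opening, from -1 (shut) to 1 (fully open), then the shift along the tool's x, y, z normalised to -1 to 1, where 1 is 0.2 m, then the turn about the tool's z normalised to -1 to 1, where 1 is pi rad. A call has 1 to 12 rows; each row is the pose to reach, as a shift and turn from the pose commanded when the call began, along the tool's axes at that moment, turning the shorter way round; what a row does not reach only later rows make up. A row lasts 1/12 s, in which the tool goes at most 41.7 mm and 7.16 degrees, less where a joint would pass 70% of its speed; a pose out of reach is approached as far as the arm can. A call with a number of a shift or a turn outside -1 to 1 is refused whole. A call with a gripper value outside its range is refused whole. The fingers move at their own pace and stop on an object; "newtons" is the grip in N (left out, the last holds). Time passes only in rows, so rows that repeat a pose let the fingers close. It gives the time, the measured TCP pose, the force, the opening and the grip force at its end, in the units of the state.
- robot.get_obs(): the state, without advancing time (a new reading comes with each control period).
- robot.camera(name): name is "scene" or "top" or "wrist"; returns (picture, depth): 384x512x3 uint8, red, green, blue; 384x512 float32, m along the optical axis (not along the pixel's ray), 0 where there is no reading.
- robot.camera_model(name): a dict with "mtx" (3x3 intrinsics, pixels), "D" ([k1, k2, p1, p2, k3] as OpenCV has them; the pictures are not rectified), "position" and "attitude" of the camera in the world. Camera axes: x right, y down, z forward; pixel columns grow to the right and rows downward; lengths in m; the calibration is good to about 2 mm. A picture is of the moment at which its call begins: read the wrist's pose just before it. camera_model takes no time and is no camera call; for the wrist camera it gives the pose at the moment of the call.
- robot.hand_in(): hands the job in; it is judged then, once.
The state is a dict: "time": time; "q": joint angles; "joint_velocities": joint speeds; "joint_torque": joint torques, N m; "position": TCP position; "tool_rot": TCP orientation; "ft_force": force on the tool from outside, world axes, zero at the start; "moment": the same for the moment, N m; "grip_width": finger opening in m; "grip_force": force on a finger pad.
Only numpy, scipy, OpenCV 4.12 (cv2) and the standard library are available. Lean on these libraries where they do the work, as an engineer would, in place of code of your own. Each camera call takes 0.05 s, during which the arm holds its last target. There are 200 camera calls.

## Working session

There is one attempt and no reset: what is moved stays moved. The work goes in short steps, Python scripts to look and compute and a tool call to move; the robot and the scene stay as the last step left them, time stands still between calls to the robot, and variables do not carry over. Pictures are saved under pics/ and viewed, at most 10 in all, crops included, and the job is handed in when it is done.

Besides the shell and the picture viewer there is one more tool, called as a command line: name --argument value ..., lists and objects as JSON in quotes. move_arm: Moves the arm, as the interface text tells. Its arguments: {"type":"object","properties":{"motion":{"type":"string"},"newtons":{"type":"number"}},"required":["motion"]}

```bash
ls; mkdir -p pics; cat > h.py <<'E'
import numpy as np, cv2
from scipy.spatial.transform import Rotation as R
from rig import robot
def Rm(a):
    a=np.array(a,float); return a if a.shape==(3,3) else R.from_quat(a).as_matrix()
def cloud(d,m):
    h,w=d.shape; uv=np.stack(np.meshgrid(np.arange(w),np.arange(h)),-1).reshape(-1,1,2).astype(float)
    n=cv2.undistortPoints(uv,np.array(m["mtx"]),np.array(m["D"])).reshape(h,w,2)
    p=np.dstack([n*d[...,None],d]); return p@Rm(m["attitude"]).T+np.array(m["position"])
def grab(n):
    m=robot.camera_model(n); im,d=robot.camera(n); return im,d,m,cloud(d,m)
E
python3 - <<'E'
from h import *
o=robot.get_obs(); print(o["position"],o["tool_rot"],o["ft_force"])
for n in("scene","top"):
    im,d,m,P=grab(n); np.savez(n+".npz",im=im,d=d,P=P); cv2.imwrite(f"pics/{n}0.png",im[...,::-1]); print(n,m["position"],m["attitude"],(d>0).mean())
E
```

```text
pics
[0.14328243 0.60763174 0.22956998] [ 1.15640154e-01  9.93290594e-01 -1.02722335e-03 -3.10155640e-04] [-0.351918   -0.11714351 -0.02882034]
scene [ 0.9094894  -0.40118131  0.60484278] [ 0.85554975  0.25614505 -0.12979404 -0.43078747] 0.9961903889973959
top [0.44610558 0.15689427 1.03618869] [ 0.71594621 -0.69560834  0.04782067 -0.03554221] 0.9959564208984375
```

View pics/top0.png

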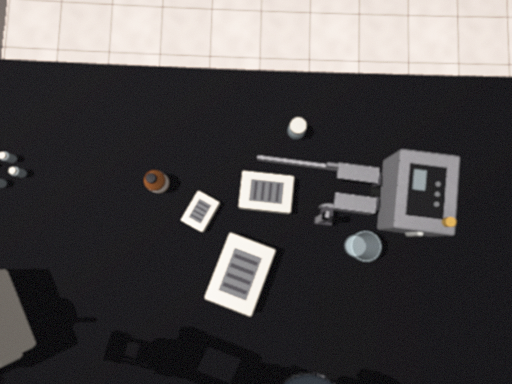

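View pics/scene0.png

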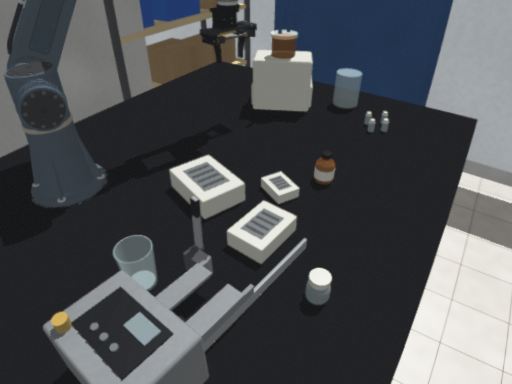

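The top view shows the unit on the right (box ~(425,193)) and the fence from (258,157) to (335,165). The middle-sized cassette is at (267,192), the latch at (325,213), the bottle at (156,181), the jar at (297,128) and the beaker at (364,246).

```bash
cat > meas.py <<'E'
from h import *
def rect(pts):
    (c,s,a)=cv2.minAreaRect((pts[:,:2]*1000).astype(np.float32)); return np.round(c,1),np.round(s,1),round(a,2)
def cass(im,P,c0):
    z=P[...,2]; m=((z>.036)&(z<.054)&(np.hypot(P[...,0]-c0[0],P[...,1]-c0[1])<.1)).astype(np.uint8)
    n,l,st,_=cv2.connectedComponentsWithStats(m); k=1+np.argmax(st[1:,4]); return P[l==k]
E
python3 - <<'E'
from meas import *
for n in("top","scene"):
    f=np.load(n+".npz"); im,P=f["im"],f["P"]; z=P[...,2]
    if n=="top":
        for nm,(u,v) in dict(cas=(250,180),fend=(259,157),fence=(300,161),strip=(355,172),strip2=(355,203),box=(430,165),latch=(328,209),br=(322,220),jar=(297,122),bot=(152,178),beak=(364,246)).items(): print(nm,P[v,u].round(4))
        c0=P[192,267]
    print(n,"cas",rect(cass(im,P,c0)))
    b=P[(z>.12)&(z<.14)&(np.abs(P[...,0]-P[193,425,0])<.3)] if n=="top" else None
    m=((z>.118)&(z<.142)).astype(np.uint8); N,l,st,ce=cv2.connectedComponentsWithStats(m)
    for k in range(1,N):
        if st[k,4]>300: print("box",st[k],rect(P[l==k]),np.median(z[l==k]))
    m=((z>.048)&(z<.064)).astype(np.uint8); N,l,st,ce=cv2.connectedComponentsWithStats(m)
    for k in range(1,N):
        if st[k,4]>60: print("strip",st[k],rect(P[l==k]),np.median(z[l==k]))
    m=((z>.02)&(z<.036)).astype(np.uint8); N,l,st,ce=cv2.connectedComponentsWithStats(m)
    for k in range(1,N):
        if st[k,4]>60: print("low",st[k],rect(P[l==k]))
E
```

```text
cas [0.6128 0.1698 0.047 ]
fend [0.6807 0.1471 0.03  ]
fence [0.6732 0.0335 0.0295]
strip [ 0.6415 -0.1115  0.0563]
strip2 [ 0.5578 -0.1114  0.0562]
box [ 0.6502 -0.278   0.1289]
latch [ 0.5404 -0.0412  0.0483]
br [ 0.506  -0.0128  0.1166]
jar [0.7738 0.0471 0.0598]
bot [0.6026 0.4197 0.091 ]
beak [ 0.445  -0.1496  0.0056]
top cas (array([584.1, 124.4]), array([139.9, 100.5]), 85.44)
box [ 392  150   68   85 4833] (array([ 585.1, -268.1]), array([152.6, 200.7]), 84.53) 0.13151506881587238
strip [290 118  17  16 200] (array([764.6,  44. ]), array([40.7, 41.6]), 44.1) 0.0595048812521341
strip [382 156   9  73 147] (array([ 590.7, -194.1]), array([  3.8, 194.6]), 84.87) 0.05582909551525361
strip [327 163  54  22 676] (array([ 641.8, -109.2]), array([147.2,  43.4]), 82.42) 0.055990961462676625
strip [144 170  21  21 178] (array([604. , 424.8]), array([53.1, 51.9]), 47.86) 0.059164505072835216
strip [321 193  58  32 822] (array([553. , -94.3]), array([ 76.3, 166.6]), 15.95) 0.05538508090919364
strip [ 204  233   72   83 3550] (array([365.7, 188.3]), array([131.4, 180.7]), 70.71) 0.0583949
[... 3053 characters left out ...]
  21  10  90] (array([613.2, 409.4]), array([57.2, 27.2]), 27.39)
low [261 172  38  26 564] (array([529. , 301.5]), array([67.2, 94.4]), 62.94)
low [171 177  20  22  76] (array([318.4, 136.1]), array([  3.2, 114.1]), 69.67)
low [200 190  45  24 223] (array([450. , 156.4]), array([128.5,  13.9]), 65.74)
low [227 221  69  37 333] (array([614.9,  98.7]), array([166.3,  77.4]), 49.86)
low [203 237 104 110 669] (array([667. , -10.5]), array([329.8,  10.1]), 84.41)
low [139 269  17  18  89] (array([ 474.2, -124.5]), array([11.3, 45.2]), 2.01)
low [306 281  24  18 172] (array([769.4,  35. ]), array([45.5, 28. ]), 16.89)
low [193 368  15  16  67] (array([ 690.1, -222.3]), array([31.9,  3. ]), 87.13)
```

```bash
cat > goto.py <<'E'
from h import *
import sys
th=np.radians(-95.6); O=np.array([.6087,-.0306])
ux=np.array([np.cos(th),np.sin(th)]); uy=np.array([-ux[1],ux[0]])
def unit(p): d=np.array(p[:2])-O; return np.array([d@ux,d@uy,p[2]])
def plan(pts,toolyaw=None):
    o=robot.get_obs(); A=Rm(o["tool_rot"])
    print("t",round(o["time"],2),"unit",(unit(o["position"])*1000).round(1),"F",np.round(o["ft_force"],1),"Fu",np.round([o["ft_force"][:2]@ux,o["ft_force"][:2]@uy],1),"w",round(o["grip_width"],4))
    ya=np.degrees(np.arctan2(A[1,1],A[0,1])); 
    if toolyaw is not None:
        t=(toolyaw-ya+90)%180-90; print("turn",round(-t/180,4),"of",round(t,1))
    for p in pts:
        p=np.array(p)/1000; w=np.r_[O+p[0]*ux+p[1]*uy,p[2]]; print(p*1000,(A.T@(w-o["position"])/.2).round(3))
if __name__=="__main__":
    a=eval(sys.argv[1]); plan(a,eval(sys.argv[2]) if len(sys.argv)>2 else None)
E
python3 goto.py "[(-152,-122,231),(-152,-122,20),(-152,-62,20)]" 84.4
python3 - <<'E'
from goto import *
f=np.load("top.npz"); print((unit(f["P"][192,267])*1000).round())
for n in("top","scene"):
    P=np.load(n+".npz")["P"].reshape(-1,3); U=P.copy(); d=P[:,:2]-O; U[:,0]=d@ux; U[:,1]=d@uy
    s=U[(abs(U[:,0]+9)<25)&(abs(U[:,1]+95)<50)&(U[:,2]>.06)&(U[:,2]<.2)]
    for a in np.arange(.06,.2,.02):
        q=s[(s[:,2]>=a)&(s[:,2]<a+.02)]
        if len(q): print(n,a.round(2),len(q),(q[:,:2].min(0)*1000).round(),(q[:,:2].max(0)*1000).round())
E
```

```text
t 0.1 unit [-589.8 -525.5  229.7] F [-0.1 -0.1  0. ] Fu [ 0.1 -0.1] w 0.0868
turn -0.0427 of 7.7
[-152. -122.  231.] [-2.292 -1.9   -0.004]
[-152. -122.   20.] [-2.292 -1.898  1.051]
[-152.  -62.   20.] [-2.589 -1.858  1.051]
[-150.  -42.   49.]
```

move_arm --motion "1 -1 -0.83 0 -0.0427; 1 -1 -0.83 0 -0.0427; 1 -1 -0.83 0 -0.0427; 1 -1 -0.83 0 -0.0427; 1 -1 -0.83 0 -0.0427; 1 -1 -0.83 0 -0.0427; 1 -1 -0.83 0 -0.0427; 1 -1 -0.83 0 -0.0427; 1 -1 -0.83 0 -0.0427"

```text
time: 0.85
position: [0.3002, 0.4007, 0.2305]
tool_rot: [0.05, 0.999, 0.0, -0.0]
ft_force: [-0.0, -0.0, 1.1]
grip_width: 0.0869
grip_force: 0.0
```

```bash
python3 goto.py "[(-152,-122,231),(-152,-122,20),(-152,-62,20)]" 84.4
python3 - <<'E'
from goto import *
for n in("top","scene"):
    P=np.load(n+".npz")["P"].reshape(-1,3); U=P.copy(); d=P[:,:2]-O; U[:,0]=d@ux; U[:,1]=d@uy; U*=1000
    s=U[(abs(U[:,0]+9)<25)&(abs(U[:,1]+95)<50)&(U[:,2]>60)&(U[:,2]<200)]
    for a in np.arange(60,200,20):
        q=s[(s[:,2]>=a)&(s[:,2]<a+20)]
        if len(q): print(n,a,len(q),(q[:,:2].min(0)).round(),(q[:,:2].max(0)).round())
E
```

```text
t 0.85 unit [-399.1 -349.1  230.5] F [-0.  -0.   1.1] Fu [ 0. -0.] w 0.0869
turn -0.0007 of 0.1
[-152. -122.  231.] [-1.138 -1.233 -0.004]
[-152. -122.   20.] [-1.139 -1.234  1.051]
[-152.  -62.   20.] [-1.439 -1.233  1.051]
top 60 9 [ -13. -107.] [ -5. -94.]
top 80 14 [ -13. -105.] [ -4. -90.]
top 100 10 [ -13. -105.] [ -8. -91.]
top 120 7 [ -14. -104.] [ -6. -90.]
top 140 16 [ -14. -104.] [ -5. -87.]
top 160 32 [ -15. -103.] [ -4. -87.]
top 180 16 [ -12. -101.] [ -4. -86.]
scene 60 49 [ -12. -106.] [ -3. -89.]
scene 80 52 [ -13. -106.] [ -3. -88.]
scene 100 61 [ -12. -104.] [ -2. -87.]
scene 120 55 [ -11. -101.] [ -1. -86.]
scene 140 71 [ -12. -103.] [ -1. -84.]
scene 160 101 [ -14. -101.] [ -1. -84.]
```

move_arm --motion "1 -0.95 -1 0 0; 1 -0.95 -1 0 0; 1 -0.95 -1 0 0; 1 -0.95 -1 0 0; 1 -0.95 -1 0 0; 1 -0.95 -1 0 0; 1 -0.95 -1 0 0; 1 -0.95 -1 0 0; 1 -0.95 -1 0 0"

```text
time: 1.6
position: [0.4701, 0.1839, 0.2303]
tool_rot: [0.049, 0.999, 0.0, -0.0]
ft_force: [-1.5, -0.2, -1.4]
grip_width: 0.0873
grip_force: 0.0
```

```bash
python3 goto.py "[(-152,-126,80),(-152,-126,20),(-152,-62,20)]" 84.4
```

```text
t 1.6 unit [-199.9 -158.8  230.3] F [-1.5 -0.2 -1.4] Fu [ 0.4 -1.5] w 0.0873
turn -0.0003 of 0.1
[-152. -126.   80.] [-0.165 -0.24   0.751]
[-152. -126.   20.] [-0.165 -0.24   1.051]
[-152.  -62.   20.] [-0.485 -0.24   1.051]
```

move_arm --motion "1 -0.165 -0.24 0.3 0; 1 -0.165 -0.24 0.6 0; 1 -0.165 -0.24 0.8 0; 1 -0.165 -0.24 1 0; 1 -0.165 -0.24 1 0; 1 -0.165 -0.24 1 0; 1 -0.165 -0.24 1 0"

```text
time: 2.18
position: [0.4946, 0.1339, 0.0279]
tool_rot: [0.048, 0.999, -0.0, -0.004]
ft_force: [0.2, -0.3, 1.1]
grip_width: 0.0869
grip_force: 0.0
```

```bash
python3 goto.py "[(-152,-98,20),(-152,-60,20),(-152,-58,20)]" 84.4
```

```text
t 2.18 unit [-152.6 -129.6   27.9] F [ 0.2 -0.3  1.1] Fu [0.3 0.2] w 0.0869
turn 0.0007 of -0.1
[-152.  -98.   20.] [-0.158 -0.003  0.038]
[-152.  -60.   20.] [-0.348 -0.004  0.037]
[-152.  -58.   20.] [-0.358 -0.004  0.037]
```

move_arm --motion "1 -0.04 0 0.03 0; 1 -0.08 0 0.03 0; 1 -0.12 0 0.03 0; 1 -0.15 0 0.03 0; 1 -0.17 0 0.03 0; 1 -0.19 0 0.03 0; 1 -0.21 0 0.03 0; 1 -0.23 0 0.03 0; 1 -0.25 0 0.03 0; 1 -0.27 0 0.03 0; 1 -0.29 0 0.03 0; 1 -0.31 0 0.03 0"

```text
time: 3.18
position: [0.5573, 0.1263, 0.0261]
tool_rot: [0.049, 0.999, -0.0, -0.002]
ft_force: [-6.2, 0.1, 3.5]
grip_width: 0.087
grip_force: 3.1
```

move_arm --motion "1 -0.01 0 0 0; 1 -0.015 0 0 0; 1 -0.02 0 0 0; 1 -0.025 0 0 0; 1 -0.03 0 0 0; 1 -0.03 0 0 0"

```text
time: 3.68
position: [0.5638, 0.1257, 0.0257]
tool_rot: [0.049, 0.999, -0.0, -0.002]
ft_force: [-5.6, 0.7, 4.8]
grip_width: 0.0873
grip_force: 3.1
```

```bash
python3 goto.py "[(-152,-60,20),(-152,-58,20)]" 84.4
```

```text
t 3.68 unit [-151.1  -59.9   25.7] F [-5.6  0.7  4.8] Fu [-0.1 -5.6] w 0.0873
turn -0.0 of 0.0
[-152.  -60.   20.] [0.    0.004 0.028]
[-152.  -58.   20.] [-0.01   0.004  0.028]
```

move_arm --motion "1 -0.005 0 0 0; 1 -0.01 0 0 0; 1 -0.01 0 0 0; 1 -0.01 0 0 0"

```text
time: 4.02
position: [0.5641, 0.1256, 0.0257]
tool_rot: [0.049, 0.999, -0.0, -0.003]
ft_force: [-9.1, 0.3, 6.8]
grip_width: 0.0871
grip_force: 4.2
```

move_arm --motion "1 -0.005 0 0 0; 1 -0.01 0 0 0; 1 -0.01 0 0 0; 1 -0.01 0 0 0"

```text
time: 4.35
position: [0.5641, 0.1256, 0.0256]
tool_rot: [0.049, 0.999, -0.0, -0.005]
ft_force: [-11.5, 1.8, 9.6]
grip_width: 0.087
grip_force: 5.7
```

```bash
python3 - <<'E'
from meas import *
from goto import *
plan([])
for n in("top","scene"):
    im,d,m,P=grab(n); cv2.imwrite(f"pics/{n}1.png",im[...,::-1])
    print(n,rect(cass(im,P,(.625,.115))))
E
```

```text
t 4.35 unit [-151.1  -59.7   25.6] F [-11.5   1.8   9.6] Fu [ -0.7 -11.6] w 0.087
top (array([668.4, 142.4]), array([ 63.7, 103.6]), 34.39)
scene (array([615.5, 119.2]), array([141.6, 121.9]), 84.04)
```

View pics/scene1.png

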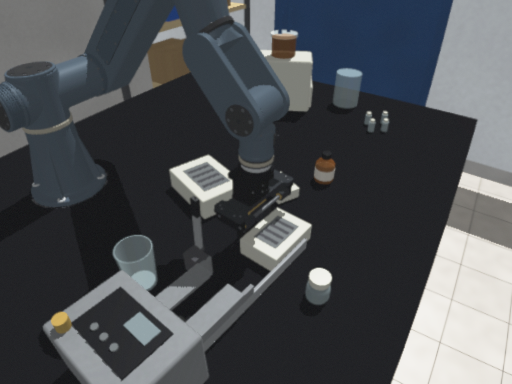

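move_arm --motion "1 0.05 0 0 0; 1 0.15 0 0 0; 1 0.15 0 -0.2 0; 1 0.15 0 -0.4 0; 1 0.15 0.1 -0.5 0; 0 0.1 0.25 -0.5 0.04; 0 0 0.4 -0.5 0.08; 0 -0.15 0.52 -0.5 0.12; 0 -0.325 0.52 -0.5 0.16; 0 -0.325 0.52 -0.5 0.2; 0 -0.325 0.52 -0.5 0.24; 0 -0.325 0.52 -0.5 0.28"

```text
time: 5.45
position: [0.6466, 0.2225, 0.1256]
tool_rot: [0.47, 0.883, 0.001, 0.002]
ft_force: [-0.6, -0.7, 0.3]
grip_width: 0.049
grip_force: 0.0
```

move_arm --motion "0 0 0 0 0.22; 0 0 0 0 0.22; 0 0 0 0 0.22; 0 0 0 0 0.22; 0 0 0 0 0.22; 0 0 0 0 0.22; 0 0 0 0 0.22; 0 0 0 0 0.22"

```text
time: 6.12
position: [0.6455, 0.2224, 0.1256]
tool_rot: [0.739, 0.674, 0.001, 0.001]
ft_force: [0.1, -0.3, 0.1]
grip_width: 0.0436
grip_force: 0.0
```

```bash
python3 - <<'E'
from meas import *
from goto import *
plan([(-255,5,24),(-150,5,24),(-60,5,24)],-5.6)
for n in("top","scene"):
    im,d,m,P=grab(n); cv2.imwrite(f"pics/{n}2.png",im[...,::-1])
    r=rect(cass(im,P,(.625,.119))); print(n,r,unit(np.r_[r[0]/1000,0])[:2]*1000)
E
```

```text
t 6.12 unit [-255.3   11.9  125.6] F [ 0.1 -0.3  0.1] Fu [0.3 0.1] w 0.0436
turn 0.002 of -0.4
[-255.    5.   24.] [-0.002 -0.036  0.508]
[-150.    5.   24.] [-0.527 -0.04   0.507]
[-60.   5.  24.] [-0.977 -0.043  0.507]
top (array([623.2, 100. ]), array([103.3, 100.9]), 85.2) [-131.39165048    1.68647059]
scene (array([626.5, 118.3]), array([141.4, 100.5]), 84.22) [-149.92633547    3.18495395]
```

move_arm --motion "0 0 -0.036 0.15 0.002; 0 0 -0.036 0.3 0.002; 0 0 -0.036 0.45 0.002; 0 0 -0.036 0.51 0.002; 0 -0.04 -0.036 0.51 0.002; 0 -0.08 -0.036 0.51 0.002; 0 -0.11 -0.036 0.51 0.002; 0 -0.14 -0.036 0.51 0.002; 0 -0.17 -0.036 0.51 0.002; 0 -0.2 -0.036 0.51 0.002; 0 -0.23 -0.036 0.51 0.002; 0 -0.26 -0.036 0.51 0.002"

```text
time: 7.22
position: [0.6339, 0.1719, 0.0245]
tool_rot: [0.742, 0.671, 0.002, 0.001]
ft_force: [0.3, 5.2, 2.6]
grip_width: 0.0437
grip_force: 2.9
```

```bash
python3 - <<'E'
from meas import *
from goto import *
plan([(-150,5,22),(-60,5,22)],-5.6)
im,d,m,P=grab("scene")
r=rect(cass(im,P,(.62,.09))); print(r,unit(np.r_[r[0]/1000,0])[:2]*1000)
E
```

```text
t 7.22 unit [-204.     5.3   24.5] F [0.3 5.2 2.6] Fu [-5.2 -0.2] w 0.0437
turn -0.0007 of 0.1
[-150.    5.   22.] [-0.27  -0.001  0.012]
[-60.   5.  22.] [-0.72   0.     0.011]
(array([624.2, 100.7]), array([162.6, 101.3]), 83.82) [-132.18589256    2.61338996]
```

move_arm --motion "0 -0.03 0 0 0; 0 -0.06 0 0 0; 0 -0.09 0 0 0; 0 -0.12 0 0 0; 0 -0.15 0 0 0; 0 -0.18 0 0 0; 0 -0.21 0 0 0; 0 -0.24 0 0 0; 0 -0.26 0 0 0; 0 -0.28 0 0 0; 0 -0.3 0 0 0; 0 -0.32 0 0 0"

```text
time: 8.27
position: [0.6273, 0.1086, 0.0243]
tool_rot: [0.741, 0.671, 0.002, 0.001]
ft_force: [0.4, 7.4, 5.3]
grip_width: 0.0434
grip_force: 3.3
```

```bash
python3 goto.py "[(-100,5,22),(-60,5,22)]" -5.6
```

```text
t 8.27 unit [-140.3    4.9   24.3] F [0.4 7.4 5.3] Fu [-7.4 -0.3] w 0.0434
turn -0.0006 of 0.1
[-100.    5.   22.] [-0.202  0.001  0.011]
[-60.   5.  22.] [-0.402  0.001  0.01 ]
```

move_arm --motion "0 -0.015 0 0 0; 0 -0.03 0 0 0; 0 -0.045 0 0 0; 0 -0.06 0 0 0; 0 -0.075 0 0 0; 0 -0.09 0 0 0; 0 -0.105 0 0 0; 0 -0.12 0 0 0"

```text
time: 8.93
position: [0.6248, 0.0847, 0.0242]
tool_rot: [0.741, 0.671, 0.002, 0.001]
ft_force: [0.8, 6.5, 4.9]
grip_width: 0.0436
grip_force: 3.5
```

move_arm --motion "0 -0.025 0 0 0; 0 -0.05 0 0 0; 0 -0.075 0 0 0; 0 -0.1 0 0 0; 0 -0.125 0 0 0; 0 -0.15 0 0 0; 0 -0.175 0 0 0; 0 -0.2 0 0 0; 0 -0.22 0 0 0; 0 -0.24 0 0 0; 0 -0.26 0 0 0"

```text
time: 9.85
position: [0.6193, 0.0328, 0.024]
tool_rot: [0.741, 0.671, 0.001, 0.0]
ft_force: [0.3, 6.4, 6.0]
grip_width: 0.0437
grip_force: 3.4
```

```bash
python3 goto.py "[(-90,5,22),(-90,5,120),(-75,0,120),(-75,0,24)]" 84.4
```

```text
t 9.85 unit [-64.1   4.3  24. ] F [0.3 6.4 6. ] Fu [-6.4 -0.3] w 0.0437
turn 0.4994 of -89.9
[-90.   5.  22.] [0.129 0.003 0.01 ]
[-90.   5. 120.] [ 0.13   0.004 -0.48 ]
[-75.   0. 120.] [ 0.055 -0.021 -0.48 ]
[-75.   0.  24.] [ 0.054 -0.022  0.   ]
```

move_arm --motion "0 0.1 0 0 0; 0 0.23 0 0 0; 0 0.23 0 -0.2 0; 0 0.23 0 -0.4 -0.04; -1 0.23 -0.02 -0.48 -0.08; -1 0.23 -0.02 -0.48 -0.12; -1 0.23 -0.02 -0.48 -0.16; -1 0.23 -0.02 -0.48 -0.2; -1 0.23 -0.02 -0.48 -0.24; -1 0.23 -0.02 -0.48 -0.28; -1 0.23 -0.02 -0.48 -0.32; -1 0.23 -0.02 -0.48 -0.36"

```text
time: 10.85
position: [0.6185, 0.0771, 0.1187]
tool_rot: [0.266, 0.964, -0.001, -0.0]
ft_force: [0.3, 0.7, -0.2]
grip_width: 0.002
grip_force: 0.0
```

move_arm --motion "-1 0 0 0 -0.04; -1 0 0 0 -0.08; -1 0 0 0 -0.12; -1 0 0 0 -0.14; -1 0 0 0 -0.14; -1 0 0 0 -0.14"

```text
time: 11.35
position: [0.6187, 0.0774, 0.1187]
tool_rot: [0.054, 0.999, -0.0, -0.0]
ft_force: [-0.4, -0.8, -0.2]
grip_width: 0.0005
grip_force: 0.0
```

```bash
python3 - <<'E'
from meas import *
from goto import *
plan([(-110,0,24),(-85,0,24),(-30,0,24)],84.4)
im,d,m,P=grab("scene"); cv2.imwrite("pics/scene3.png",im[...,::-1])
E
```

```text
t 11.35 unit [-108.5   -0.6  118.7] F [-0.4 -0.8 -0.2] Fu [ 0.8 -0.3] w 0.0005
turn -0.003 of 0.5
[-110.    0.   24.] [-0.003  0.008  0.473]
[-85.   0.  24.] [-0.004 -0.117  0.473]
[-30.   0.  24.] [-0.007 -0.392  0.474]
```

View pics/scene3.png

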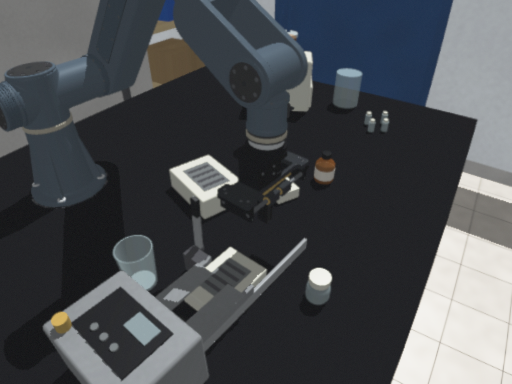

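move_arm --motion "-1 0 0 0.16 0; -1 0 0 0.32 0; -1 0 0 0.475 0; -1 0 -0.05 0.475 0; -1 0 -0.1 0.475 0; -1 0 -0.14 0.475 0; -1 0 -0.18 0.475 0; -1 0 -0.21 0.475 0; -1 0 -0.24 0.475 0; -1 0 -0.27 0.475 0; -1 0 -0.3 0.475 0; -1 0 -0.33 0.475 0"

```text
time: 12.4
position: [0.6135, 0.0134, 0.0256]
tool_rot: [0.053, 0.999, 0.001, 0.002]
ft_force: [0.4, 6.5, 4.4]
grip_width: 0.0003
grip_force: 3.8
```

```bash
python3 goto.py "[(-27,0,24),(-15,0,24)]" 84.4
```

```text
t 12.4 unit [-44.3   0.5  25.6] F [0.4 6.5 4.4] Fu [-6.5 -0.2] w 0.0003
turn -0.0027 of 0.5
[-27.   0.  24.] [ 0.002 -0.086  0.008]
[-15.   0.  24.] [ 0.001 -0.146  0.008]
```

move_arm --motion "-1 0 -0.02 0 0; -1 0 -0.04 0 0; -1 0 -0.05 0 0; -1 0 -0.06 0 0; -1 0 -0.07 0 0; -1 0 -0.08 0 0; -1 0 -0.09 0 0; -1 0 -0.1 0 0; -1 0 -0.1 0 0"

```text
time: 13.15
position: [0.6113, -0.0065, 0.0256]
tool_rot: [0.053, 0.999, 0.001, 0.002]
ft_force: [0.9, 5.0, 5.4]
grip_width: 0.0005
grip_force: 3.2
```

move_arm --motion "-1 0 -0.005 0 0; -1 0 -0.01 0 0; -1 0 -0.015 0 0; -1 0 -0.02 0 0; -1 0 -0.02 0 0"

```text
time: 13.57
position: [0.6109, -0.0091, 0.0256]
tool_rot: [0.053, 0.999, 0.002, 0.002]
ft_force: [1.6, 9.1, 4.9]
grip_width: 0.0003
grip_force: 5.4
```

```bash
python3 goto.py "[(-20,0,24),(-15,0,24)]" 84.4
```

```text
t 13.57 unit [-21.7   0.1  25.6] F [1.6 9.1 4.9] Fu [-9.3  0.7] w 0.0003
turn -0.0029 of 0.5
[-20.   0.  24.] [ 0.    -0.008  0.008]
[-15.   0.  24.] [ 0.    -0.033  0.008]
```

Force rose by about 4 N, so the cassette is at the seal. I'll continue in small steps.

move_arm --motion "-1 0 -0.005 0 0; -1 0 -0.01 0 0; -1 0 -0.015 0 0; -1 0 -0.02 0 0; -1 0 -0.02 0 0"

```text
time: 13.98
position: [0.6105, -0.0128, 0.0256]
tool_rot: [0.053, 0.999, 0.002, 0.002]
ft_force: [1.5, 9.5, 6.0]
grip_width: 0.0005
grip_force: 5.7
```

move_arm --motion "-1 0 -0.005 0 0; -1 0 -0.01 0 0; -1 0 -0.01 0 0; -1 0 -0.01 0 0"

```text
time: 14.32
position: [0.6102, -0.0147, 0.0256]
tool_rot: [0.053, 0.999, 0.002, 0.002]
ft_force: [2.0, 9.7, 5.7]
grip_width: 0.0006
grip_force: 5.7
```

move_arm --motion "-1 0 -0.005 0 0; -1 0 -0.01 0 0; -1 0 -0.01 0 0; -1 0 -0.01 0 0"

```text
time: 14.65
position: [0.61, -0.0167, 0.0256]
tool_rot: [0.053, 0.999, 0.002, 0.002]
ft_force: [1.0, 10.0, 5.2]
grip_width: 0.0007
grip_force: 5.8
```

```bash
python3 goto.py "[(-20,0,24),(-15,0,24)]" 84.4
```

```text
t 14.65 unit [-13.9  -0.1  25.6] F [ 1.  10.   5.2] Fu [-10.1  -0. ] w 0.0007
turn -0.0028 of 0.5
[-20.   0.  24.] [0.    0.03  0.008]
[-15.   0.  24.] [-0.     0.005  0.008]
```

move_arm --motion "-1 0 -0.005 0 0; -1 0 -0.01 0 0; -1 0 -0.01 0 0; -1 0 -0.01 0 0"

```text
time: 14.98
position: [0.6098, -0.0187, 0.0256]
tool_rot: [0.053, 0.999, 0.002, 0.002]
ft_force: [2.1, 10.7, 5.2]
grip_width: 0.0004
grip_force: 5.8
```

move_arm --motion "-1 0 -0.005 0 0; -1 0 -0.01 0 0; -1 0 -0.01 0 0; -1 0 -0.01 0 0"

```text
time: 15.32
position: [0.6096, -0.0203, 0.0256]
tool_rot: [0.053, 0.999, 0.002, 0.002]
ft_force: [2.1, 12.9, 6.1]
grip_width: 0.0007
grip_force: 6.5
```

```bash
python3 goto.py "[(-20,0,24),(-15,0,24)]" 84.4
```

```text
t 15.32 unit [-10.4  -0.1  25.6] F [ 2.1 12.9  6.1] Fu [-13.1   0.8] w 0.0007
turn -0.0029 of 0.5
[-20.   0.  24.] [0.    0.048 0.008]
[-15.   0.  24.] [-0.     0.023  0.008]
```

Force is climbing, so the stop is near. I'll take 1 mm steps.

move_arm --motion "-1 0 -0.005 0 0; -1 0 -0.005 0 0; -1 0 -0.005 0 0"

```text
time: 15.57
position: [0.6096, -0.0203, 0.0256]
tool_rot: [0.054, 0.999, 0.003, 0.002]
ft_force: [2.5, 16.0, 5.2]
grip_width: 0.0006
grip_force: 8.0
```

move_arm --motion "-1 0 -0.005 0 0; -1 0 -0.005 0 0; -1 0 -0.005 0 0"

```text
time: 15.82
position: [0.6096, -0.0203, 0.0256]
tool_rot: [0.054, 0.999, 0.003, 0.002]
ft_force: [2.6, 17.7, 5.8]
grip_width: 0.0005
grip_force: 9.5
```

move_arm --motion "-1 0 0.02 0 0; -1 0 0.08 0 0; -1 0 0.25 0 0; -1 0 0.25 -0.2 0; -1 0 0.25 -0.4 0; -1 0 0.25 -0.6 0; -1 0 0.25 -0.8 0; -1 0 0.25 -1 0; -1 0 0.25 -1 0; -1 0 0.25 -1 0"

```text
time: 16.65
position: [0.615, 0.0241, 0.2272]
tool_rot: [0.053, 0.999, -0.001, 0.004]
ft_force: [0.0, -0.3, -1.0]
grip_width: 0.0005
grip_force: 0.0
```

```bash
python3 - <<'E'
from meas import *
from goto import *
plan([(-60,0,280),(-9,-145,280),(-9,-145,163)],84.4)
im,d,m,P=grab("scene"); cv2.imwrite("pics/scene4.png",cv2.resize(im[180:360,100:340,::-1],None,fx=3,fy=3))
U=P.reshape(-1,3); dd=U[:,:2]-O; x=1000*dd@ux;y=1000*dd@uy;z=1000*U[:,2]
s=(abs(y)<15)&(z>38)&(z<50)&(x>-30)&(x<80); print("rear x at top",np.percentile(x[s],[0,2,5,50]))
E
```

```text
t 16.65 unit [-55.1   0.9 227.2] F [ 0.  -0.3 -1. ] Fu [0.2 0.1] w 0.0005
turn -0.0024 of 0.4
[-60.   0. 280.] [ 0.003  0.024 -0.264]
[  -9. -145.  280.] [ 0.726 -0.236 -0.269]
[  -9. -145.  163.] [ 0.73  -0.236  0.316]
rear x at top [ 1.06437673  3.74515284  5.86991386 43.027145  ]
```

View pics/scene4.png

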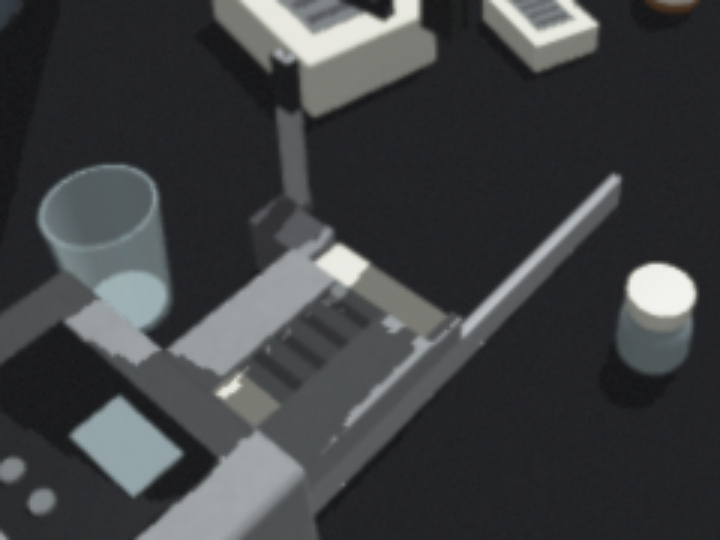

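The cassette's rear edge is flush with the mouth (crop ~(390,290)). The latch is upright at (290,130), and the beaker and jar haven't moved. Next is the latch.

move_arm --motion "-1 0 0 -0.2 0; -1 0.05 0 -0.26 0; -1 0.25 -0.08 -0.26 0; -1 0.45 -0.16 -0.26 0; -1 0.65 -0.236 -0.26 0; -1 0.73 -0.236 -0.26 0; -1 0.73 -0.236 -0.1 0; -1 0.73 -0.236 0.1 0; -1 0.73 -0.236 0.25 0; -1 0.73 -0.236 0.316 0; -1 0.73 -0.236 0.316 0; -1 0.73 -0.236 0.316 0"

```text
time: 17.7
position: [0.4615, -0.0069, 0.1586]
tool_rot: [0.053, 0.999, 0.0, -0.003]
ft_force: [-1.0, 0.5, 0.3]
grip_width: 0.0006
grip_force: 0.0
```

```bash
python3 - <<'E'
from goto import *
pts=[]
for t in [0.05,.2,.35,.5,.65,.8,.95,1.1,1.25,1.4,1.5,1.57]:
    r=115; s,c=np.sin(t),np.cos(t)
    y=-100+r*s-9*c; z=40+r*c+9*s
    pts.append((-9,y-9.5,z+8))
plan(pts,84.4)
E
```

```text
t 17.7 unit [  -9.2 -148.8  158.6] F [-1.   0.5  0.3] Fu [-0.4 -1. ] w 0.0006
turn -0.0025 of 0.4
[  -9.         -112.74114788  163.30609247] [-0.18   0.    -0.024]
[ -9.         -95.47362616 162.49568043] [-0.266  0.001 -0.021]
[ -9.         -78.52110656 159.11394224] [-0.351  0.001 -0.004]
[ -9.         -62.26430612 153.23682446] [-0.433  0.002  0.025]
[ -9.         -47.06831753 144.99631448] [-0.509  0.003  0.065]
[ -9.         -33.27440993 134.57747639] [-0.578  0.003  0.117]
[ -9.         -21.19236475 122.21429483] [-0.639  0.004  0.179]
[ -9.         -11.09351869 108.1844202 ] [-0.69   0.004  0.248]
[-9.         -3.20467004 92.80293325] [-0.73   0.004  0.325]
[-9.          2.29701466 76.415269  ] [-0.758  0.004  0.407]
[-9.          4.57528864 65.11223307] [-0.769  0.004  0.463]
[-9.          5.4927966  57.09157472] [-0.774  0.004  0.504]
```

move_arm --motion "-1 -0.1 0 -0.02 0; -1 -0.16 0 -0.024 0; -1 -0.2 0 -0.024 0; -1 -0.235 0 -0.022 0; -1 -0.27 0 -0.02 0; -1 -0.31 0 -0.013 0; -1 -0.35 0 -0.004 0; -1 -0.39 0 0.01 0; -1 -0.433 0 0.025 0; -1 -0.47 0 0.045 0; -1 -0.51 0 0.065 0; -1 -0.51 0 0.065 0"

```text
time: 18.7
position: [0.5661, -0.0182, 0.1462]
tool_rot: [0.053, 0.999, -0.0, 0.0]
ft_force: [0.3, 1.0, -0.7]
grip_width: 0.0003
grip_force: 0.2
```

```bash
python3 - <<'E'
from goto import *
pts=[]
for t in [.7,.8,.9,1.,1.1,1.2,1.3,1.4,1.5,1.57]:
    r=115; s,c=np.sin(t),np.cos(t)
    pts.append((-9,-100+r*s-9*c-9.5,48+r*c+9*s))
plan(pts,84.4)
im,d,m,P=grab("scene"); cv2.imwrite("pics/scene5.png",cv2.resize(im[120:360,100:400,::-1],None,fx=2,fy=2))
E
```

```text
t 18.7 unit [ -8.1 -43.6 146.2] F [ 0.3  1.  -0.7] Fu [-1.   0.2] w 0.0003
turn -0.0024 of 0.4
[ -9.         -42.29854565 141.75481072] [-0.007  0.004  0.022]
[ -9.         -33.27440993 134.57747639] [-0.052  0.005  0.058]
[ -9.         -25.01189511 126.53508854] [-0.093  0.005  0.098]
[ -9.         -17.5935575  117.70800404] [-0.13   0.005  0.142]
[ -9.         -11.09351869 108.1844202 ] [-0.163  0.006  0.19 ]
[-9.         -5.5767249  98.05949354] [-0.19   0.006  0.241]
[-9.         -1.09829813 87.43438896] [-0.213  0.006  0.294]
[-9.          2.29701466 76.415269  ] [-0.23   0.006  0.349]
[-9.          4.57528864 65.11223307] [-0.241  0.006  0.405]
[-9.          5.4927966  57.09157472] [-0.245  0.006  0.446]
```

View pics/scene5.png

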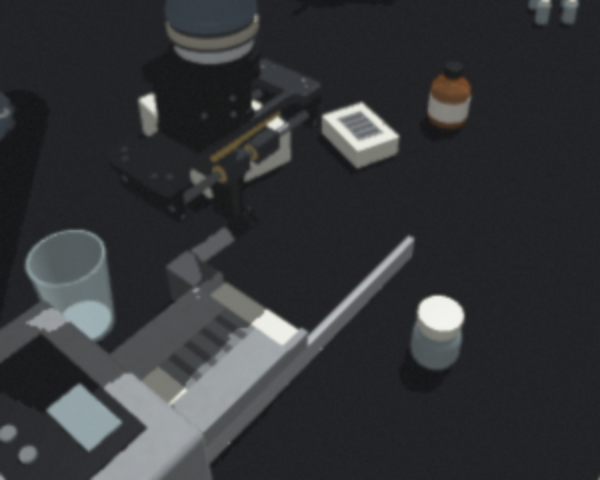

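The bar is swinging down under the fingertips (pivot at (190,275), tip at about (245,215)). I'll continue the arc.

move_arm --motion "-1 -0.03 0 0.035 0; -1 -0.052 0 0.058 0; -1 -0.093 0 0.098 0; -1 -0.13 0 0.142 0; -1 -0.163 0 0.19 0; -1 -0.19 0 0.241 0; -1 -0.213 0 0.294 0; -1 -0.23 0 0.349 0; -1 -0.24 0 0.39 0; -1 -0.24 0 0.415 0; -1 -0.24 0 0.43 0; -1 -0.24 0 0.43 0"

```text
time: 19.75
position: [0.6112, -0.0228, 0.0603]
tool_rot: [0.053, 0.999, 0.0, -0.001]
ft_force: [0.3, 0.6, -0.2]
grip_width: 0.0007
grip_force: 0.0
```

```bash
python3 goto.py "[(-9,0,57)]"
```

```text
t 19.75 unit [-8.   1.7 60.3] F [ 0.3  0.6 -0.2] Fu [-0.7  0.2] w 0.0007
[-9.  0. 57.] [0.009 0.005 0.017]
```

move_arm --motion "-1 0 0 0.01 0; -1 0 0 0.02 0; -1 0 0 0.02 0; -1 0 0 0.02 0"

```text
time: 20.08
position: [0.6122, -0.0229, 0.0575]
tool_rot: [0.053, 0.999, -0.0, -0.0]
ft_force: [-0.2, 0.5, 0.8]
grip_width: 0.0003
grip_force: 0.0
```

move_arm --motion "-1 0 0 0.005 0; -1 0 0 0.01 0; -1 0 0 0.01 0; -1 0 0 0.01 0"

```text
time: 20.42
position: [0.6125, -0.023, 0.0563]
tool_rot: [0.053, 0.999, -0.0, 0.0]
ft_force: [-1.4, -0.4, 5.6]
grip_width: 0.0003
grip_force: 2.7
```

```bash
python3 - <<'E'
from goto import *
plan([])
im,d,m,P=grab("scene"); cv2.imwrite("pics/scene6.png",cv2.resize(im[120:360,100:400,::-1],None,fx=2,fy=2))
E
```

```text
t 20.42 unit [-8.   3.  56.3] F [-1.4 -0.4  5.6] Fu [ 0.6 -1.4] w 0.0003
```

View pics/scene6.png

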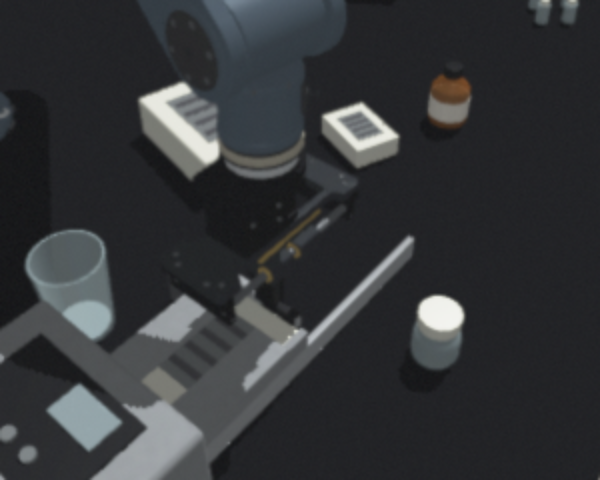

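Tip z is 48–49 mm, so the bar looks to be at its stop. I'll press slightly more, then lift away and check.

move_arm --motion "-1 0 0 0.005 0; -1 0 0 0.01 0; -1 0 0 0.01 0; -1 0 0 0.01 0"

```text
time: 20.8
position: [0.6125, -0.023, 0.0561]
tool_rot: [0.052, 0.999, -0.0, 0.0]
ft_force: [-3.9, 0.5, 15.3]
grip_width: 0.0007
grip_force: 7.6
```

move_arm --motion "-1 0 0 -0.05 0; -1 0 0 -0.2 0; -1 0 0 -0.4 0; -1 0 0 -0.6 0; -1 0 0 -0.8 0; -1 0 0.3 -1 0; -1 0 0.6 -1 0; -1 0 0.6 -1 0; -1 0 0.6 -1 0; -1 0 0.6 -1 0"

```text
time: 21.63
position: [0.625, 0.099, 0.2543]
tool_rot: [0.05, 0.999, 0.0, 0.001]
ft_force: [-0.0, -0.8, -0.6]
grip_width: 0.0003
grip_force: 0.0
```

```bash
python3 - <<'E'
from goto import *
plan([])
im,d,m,P=grab("scene"); cv2.imwrite("pics/scene7.png",cv2.resize(im[120:360,100:400,::-1],None,fx=2,fy=2))
U=P.reshape(-1,3); dd=U[:,:2]-O; x=1000*dd@ux;y=1000*dd@uy;z=1000*U[:,2]
for a in range(-90,45,15):
    s=(x>-14)&(x<-4)&(y>=a)&(y<a+15)&(z>30)&(z<180); print(a,s.sum(),np.percentile(z[s],[50,95]).round(1) if s.any() else "")
s=(abs(y)<30)&(z>42)&(z<48)&(x>-30)&(x<150); print(np.percentile(x[s],[1,50,99]))
E
```

```text
t 21.63 unit [-130.5    3.6  254.3] F [-0.  -0.8 -0.6] Fu [0.8 0.1] w 0.0003
-90 24 [47.9 49.5]
-75 23 [48.  49.4]
-60 28 [47.6 49. ]
-45 29 [47.6 49.6]
-30 29 [47.9 49.3]
-15 23 [47.7 49.3]
0 28 [48.6 50.4]
15 30 [48.4 50.2]
30 32 [47.7 49.1]
[ -9.03303648  64.58409789 135.37453444]
```

View pics/scene7.png

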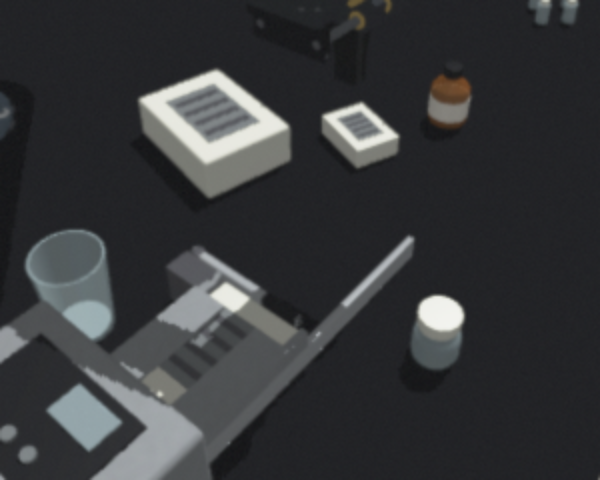

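The bar lies level across the mouth with its top at 48 mm, the cassette is home and the glassware hasn't moved. Handing in.

```bash
python3 -c "
from rig import robot
print(robot.hand_in())"
```

```text
the job is handed in; nothing more can be done
None
```

The cassette is home in the bay against its stop, the latch bar is closed across the mouth, the beaker, jar and bottle stand where they did, and the job was handed in at about 22 s of the 72 s; hand-in returned no verdict.

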